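# Start the microscope lamp supply with its key

### The arm

A 7-joint arm with a two-finger parallel gripper is mounted at the origin on a cart in front of the work surface, level with it; the furniture and walls round the work are solid. World frame = base frame: x ahead of the robot, y to its left, z up, the work surface at z = 0. Lengths are in m, angles in rad, forces in N, time in s.
With the tool pointing down it reaches from about 0.4 to 0.925 m from the base axis. Payload 4.1 kg.
Tool frame: the origin (TCP) lies at the very end of the fingers, on their centre line; the grasp point (between the pads) lies 19 mm behind it (manip.grasp_offset is the distance from the TCP to the grasp point, in m); z points along the fingers, x is the direction in which the jaws open and shut, and the axes are right-handed (so a half turn about z gives the same grasp; the last joint's range is limited). The gripper opens to 85 mm and grips with 20 to 120 N. Pads are 22 mm wide; open, the fingers measure 114 mm over their backs; the gripper's body (76 mm by 85 mm) begins 54 mm behind the grasp point. The pads swing forward as they close: fully open they stand 13 mm farther back than shut.
Start: joints at [1.154, 0.398, 0.045, 1.537, -0.019, 1.207, -0.051], TCP at [0.203, -0.617, 0.231] pointing down, gripper open.
Joint ranges: [-2.82, 2.82], [-0.49, 2.23], [-1.37, 1.46], [0, 2.46], [-1.36, 4.5], [0.23, 2], [-2.94, 2.94]. Speed limits (rad/s): [2.57, 2.57, 3.14, 3.14, 3.14, 3.14, 3.14].

### API

Orientations are given as a unit quaternion [x, y, z, w].
In Python, from rig import manip gives the robot as it stands.
- The arm moves only by the tool carry_out, never from a script. Its argument "targets" is a list of rows, each an object of numbers: "x", "y", "z": the shift along the tool's x, y, z in cm; "rx", "ry", "rz": the turn, a rotation vector about the tool's x, y, z in rad. A call has 1 to 20 rows; each row shifts and turns the commanded pose from where the row before left it, along the tool's axes as they then stand; what a row does not reach is not made up. A row lasts 1/8 s, in which the tool goes at most 62.5 mm and 10.7 degrees, less where a joint would pass 70% of its speed; a pose out of reach is approached as far as the arm can. A call is refused whole if a number of a shift passes 6.25 or a number of a turn 0.188, either way. A call with a gripper value outside its range is refused whole. "grip" is the finger opening in cm, from 0 to 8.54, set as the call begins (left out, the last holds). The fingers move at their own pace and stop on an object; "grip_force" is the grip in N (left out, the last holds). Time passes only in rows, so rows that do not move let the fingers close. It gives the time, the measured TCP pose, the force and the opening at its end, in the units of the state.
- manip.read_state(): the state, without advancing time (a new reading comes with each control period).
- manip.snapshot(name): name is "scene" or "side" or "wrist"; returns a dict with "image" (400x640x3 uint8, red, green, blue), "fx", "fy", "cx", "cy" (pixels), "rvec" (rotation vector, rad) and "tvec" (3), from world to camera coordinates, as OpenCV has them; the wrist camera has in their place "T_tool_cam" (4x4, takes a point from camera to tool coordinates, whose origin is the TCP and whose axes are the tool frame's). Camera axes: x right, y down, z forward; pixel columns grow to the right and rows downward; lengths in m; the calibration is good to about 2 mm. A picture is of the moment at which its call begins: read the wrist's pose just before it. There is no depth.
- manip.close_job(): hands the job in, once; it reports no verdict.
The state is a dict: "time": time; "joints": joint angles; "joint_velocities": joint speeds; "tau": joint torques, N m; "position": TCP position; "tcp_rot": TCP orientation; "force": force on the tool from outside, world axes, zero at the start; "wrist_torque": the same for the moment, N m; "grip_width": finger opening in m.
Only numpy, scipy, OpenCV 4.12 (cv2) and the standard library are available. Lean on these libraries where they do the work, as an engineer would, in place of code of your own. Each camera call takes 0.05 s, during which the arm holds its last target.

### The job

Start the microscope's lamp supply, the control box with the round meter on top: turn its key clockwise past run all the way to the spring-loaded start position, hold it there for at least half a second, then let go so that it springs back to run and stays there. Do not turn the key of the other box, the one with two round knobs.

Things in the scene. Friction and masses are not known exactly. Their poses are not given: they have to be found in the camera images.
- lamp_box: The lamp supply: fixed grey box, 140 (x, front to back) x 150 x 70 mm high with an aluminium top plate; it alone has a round white-faced meter, 54 mm across and 6 mm high, on the far half of its top. It stands left or right of its twin, the heater supply, at least 20 mm from it. Origin: centre of its underside, on the bench; x points away from the robot, within 20 degrees.
- lamp_key_grip (a point): Centre of the bow (black upright plastic grip, 30 mm wide, 10 thick, 28 high) of the lamp supply's key, on its vertical turning axis, 35 mm nearer the robot than the box's centre and 34 mm above the box top; the bow's underside is 20 mm above the top, the lock nut under it 8 mm high. Axes turn with the key: x along the bow's 30 mm width, y across its 10 mm thickness, z up.
- lamp_barrel (a joint): First part of the lamp key's turn, clockwise from above: 0 rad = off (far end of the bow 34 degrees left of the box's x), 0.6 = run (bow along the box's x), a stop. Light friction (0.05 N m); stays where it is left. Starts at 0 to 0.1. The whole turn from off is lamp_barrel + lamp_key.
- lamp_key (a joint): Second part of the lamp key's turn, clockwise from above, beyond run: 0 rad = not turned to start, 0.6 = start, the end stop (bow 34 degrees right of the box's x). Sprung: needs 0.12 N m at the outset, 0.19 N m at the stop, so it moves only after lamp_barrel has reached run; let go, it springs back to 0.
- heater_barrel (a joint): The same first part of the turn of the heater supply's key: 0 = off, 0.6 rad = run; starts at 0 to 0.1 and must be left there. The heater supply is a box and key like the lamp supply's, but with two round black knobs (28 mm across, 16 mm high) in place of the meter.

How it is judged:
By the outcome, as a careful person would: the job done as asked, in the order asked, and still so for the second after the job is handed in, with the robot touching nothing.
It also fails if it takes over 35 s, if anything falls off the work surface, if the arm or the gripper's body presses on something with over 40 N, if the wrist force passes 120 N, or if a joint passes its speed limit or range.

## Working session

There is one attempt and no reset: what is moved stays moved. The work goes in short steps, Python scripts to look and compute and a tool call to move; the robot and the scene stay as the last step left them, time stands still between calls to the robot, and variables do not carry over. Pictures are saved under pics/ and viewed, and the job is handed in when it is done.

Besides the shell and the picture viewer there is one more tool, called by a JSON object that holds its "fn" and its "kwargs", one argument or row to a line. carry_out: Moves the arm, as the interface text tells. Its arguments: {"type":"object","properties":{"targets":{"type":"array"},"grip":{"type":"number"},"grip_force":{"type":"number"}},"required":["targets"]}

```bash
mkdir -p pics; ls; python3 - <<'E'
from rig import manip
import cv2
s=manip.read_state();print({k:(v if not hasattr(v,'tolist') else v.tolist()) for k,v in s.items()})
for n in("scene","side"):
    d=manip.snapshot(n);cv2.imwrite(f"pics/{n}0.png",d["image"][...,::-1])
    print({k:v for k,v in d.items() if k!="image"})
E
```

```text
pics
{'time': 0.0, 'joints': [1.1539648220232648, 0.39916901509930536, 0.04502657762823229, 1.5378803517316675, -0.018720554111595313, 1.2069036770844341, -0.05067963636502303], 'joint_velocities': [0.0005355892820140689, 0.0015563601533657787, 0.0019642900406168402, 0.001870222306263164, 0.0004466947937204638, 0.0002902937881037182, -0.0017293933801109298], 'tau': [-1.3689178217646258e-05, -47.51310467720032, 1.3646283745765686, -25.422468781471252, 0.011420032242313027, 0.009467724594287574, 2.8533638385397353e-06], 'position': [0.2029616765636882, -0.6168303328110669, 0.2302780097639198], 'tcp_rot': [0.8101331367190122, -0.5862451373341461, -0.0008166647849823617, -0.0005223030837214516], 'force': [0.19383988259663038, -0.18183189110418432, -0.07135815120606746], 'wrist_torque': [-0.04002087430386697, 0.012115679468933752, -0.02124698366656987], 'grip_width': 0.08563547807111145}
{'fx': 518.1384623923329, 'fy': 518.1384623923329, 'cx': 312.6466768614806, 'cy': 202.816232880871, 'rvec': array([ 1.10930043, -2.45173656,  0.90336907]), 'tvec': array([0.41365988, 0.28246008, 0.78320613])}
{'fx': 420.5849656818864, 'fy': 420.5849656818864, 'cx': 325.06820153798094, 'cy': 206.7063708864924, 'rvec': array([ 2.0640823 , -0.35996035,  0.18877412]), 'tvec': array([-0.42522057,  0.23067604,  0.70048181])}
```

View pics/scene0.png

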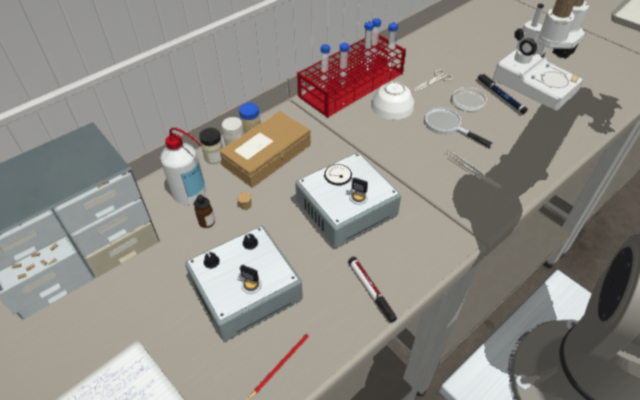

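View pics/side0.png

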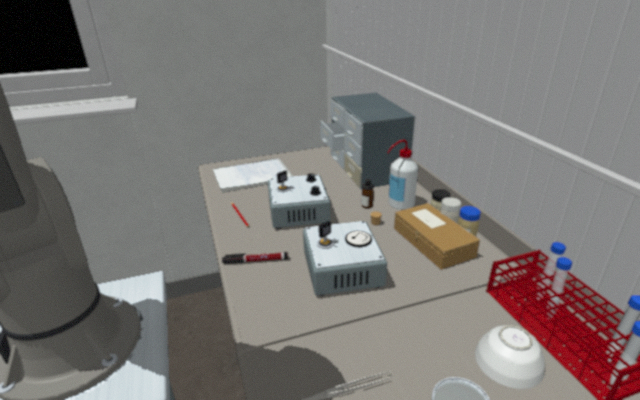

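The lamp box, the one with the white meter, is at about (348,198) in scene and (345,255) in side. The heater box is at (245,280). I'll enlarge both views.

```bash
python3 - <<'E'
import cv2
a=cv2.imread("pics/scene0.png")[145:250,285:410];cv2.imwrite("pics/c1.png",cv2.resize(a,None,fx=5.5,fy=5.5,interpolation=cv2.INTER_CUBIC))
a=cv2.imread("pics/side0.png")[210:300,295:395];cv2.imwrite("pics/c2.png",cv2.resize(a,None,fx=6,fy=6,interpolation=cv2.INTER_CUBIC))
E
```

```text
(no output)
```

View pics/c1.png

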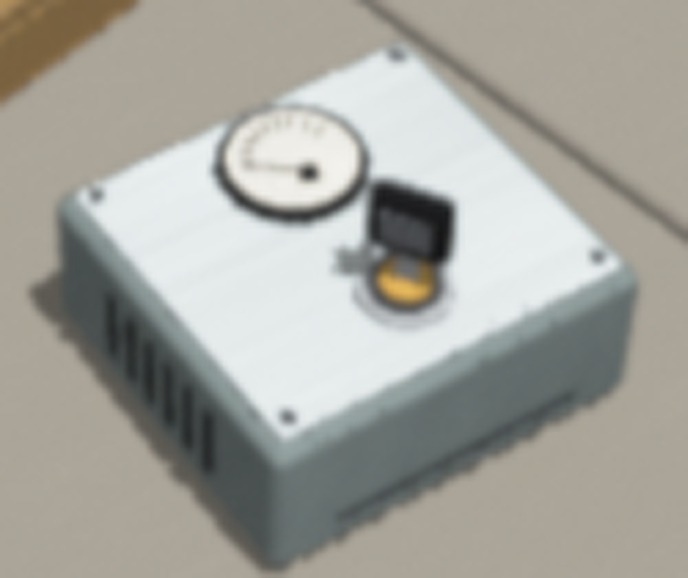

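View pics/c2.png

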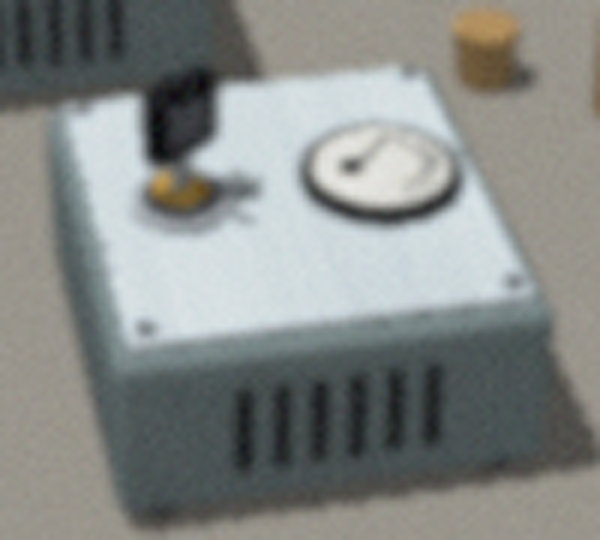

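```bash
cat > h.py <<'E'
import numpy as np,cv2
from rig import manip
def cam(n):
    d=manip.snapshot(n);return d
def toplane(d,uv,z):
    R=cv2.Rodrigues(np.array(d["rvec"]))[0];t=np.array(d["tvec"]).ravel()
    C=-R.T@t;r=R.T@np.array([(uv[0]-d["cx"])/d["fx"],(uv[1]-d["cy"])/d["fy"],1])
    return C+r*(z-C[2])/r[2]
E
python3 - <<'E'
from h import *
S=dict(scene=(5.5,285,145,[(97,194),(398,54),(598,257),(288,417)],(293,158),(411,221)),
 side=(6,295,210,[(409,70),(515,281),(147,327),(80,107)],(383,166),(181,115)))
for n,(f,u0,v0,sc,m,b) in S.items():
    d=cam(n);g=lambda p,z:toplane(d,(u0+(p[0]+.5)/f-.5,v0+(p[1]+.5)/f-.5),z)
    P=np.array([g(p,.07) for p in sc]);c=P.mean(0)
    # order: farleft, farright, nearright, nearleft
    ax=(P[0]+P[1]-P[2]-P[3]);yaw=np.arctan2(ax[1],ax[0]);ay=P[0]+P[3]-P[1]-P[2];yaw2=np.arctan2(-ay[0],ay[1])
    print(n,P.round(4).tolist(),"c",c.round(4),"yaw",np.degrees([yaw,yaw2]),"len",np.linalg.norm(ax)/2,np.linalg.norm(ay)/2)
    y=(yaw+yaw2)/2
    print(" key pred",(c[:2]-.035*np.array([np.cos(y),np.sin(y)])).round(4),"bow",g(b,.104).round(4),"meter",g(m,.076).round(4))
E
```

```text
scene [[0.5673, 0.0798, 0.07], [0.5479, -0.0455, 0.07], [0.4327, -0.027, 0.07], [0.4512, 0.0977, 0.07]] c [0.4998 0.0263 0.07  ] yaw [-8.92309603 -8.61000443] len 0.11705711987441958 0.12645243729548966
 key pred [0.4652 0.0316] bow [0.465  0.0317 0.104 ] meter [0.5308 0.022  0.076 ]
side [[0.5663, 0.0849, 0.07], [0.5468, -0.0411, 0.07], [0.4319, -0.0233, 0.07], [0.4498, 0.1027, 0.07]] c [0.4987 0.0308 0.07  ] yaw [-8.76188024 -8.4315672 ] len 0.11703255615769205 0.12736116496541533
 key pred [0.4641 0.036 ] bow [0.4639 0.0354 0.104 ] meter [0.53  0.024 0.076]
```

{"fn": "carry_out", "kwargs": {
  "targets": [
    {"x": -2,"y": -1.7},
    {"x": -3.9,"y": -3.2},
    {"x": -3.9,"y": -3.2},
    {"x": -3.9,"y": -3.2},
    {"x": -3.9,"y": -3.2},
    {"x": -3.9,"y": -3.2},
    {"x": -3.9,"y": -3.2},
    {"x": -3.9,"y": -3.2},
    {"x": -3.9,"y": -3.2},
    {"x": -3.9,"y": -3.2},
    {"x": -3.9,"y": -3.2},
    {"x": -3.9,"y": -3.2},
    {"x": -3.9,"y": -3.2},
    {"x": -3.9,"y": -3.2},
    {"x": -2,"y": -1.7},
    {},
    {}
  ]
}}

```text
validation failed for argument at $.ta...
```

```bash
python3 - <<'E'
from h import *
s=manip.read_state();print(s["time"],s["position"],s["tcp_rot"],s["joints"])
d=manip.snapshot("wrist");cv2.imwrite("pics/w1.png",d["image"][...,::-1]);print(d["fx"],d["cx"],d["cy"],np.round(d["T_tool_cam"],4).tolist())
E
```

```text
0.2 [ 0.20299324 -0.61709585  0.23066291] [ 8.10113953e-01 -5.86272142e-01 -5.21592849e-04 -2.94209707e-04] [ 1.15400604  0.39892488  0.04506786  1.53737178 -0.01865579  1.2069134
 -0.05069861]
322.95944820849684 321.77931229667666 202.68267297788725 [[1.0, -0.0009, -0.0011, 0.0012], [0.0012, 0.9555, 0.2949, -0.0755], [0.0008, -0.2949, 0.9555, -0.1437], [0.0, 0.0, 0.0, 1.0]]
```

View pics/w1.png

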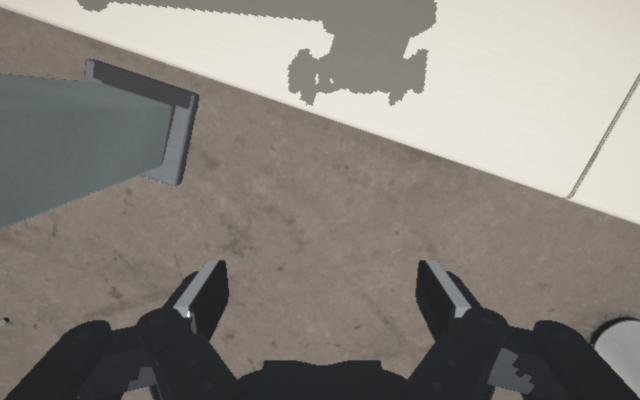

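{"fn": "carry_out", "kwargs": {
  "targets": [
    {"x": -2,"y": -1.7,"z": 0,"rx": 0,"ry": 0,"rz": 0},
    {"x": -3.9,"y": -3.2,"z": 0,"rx": 0,"ry": 0,"rz": 0},
    {"x": -3.9,"y": -3.2,"z": 0,"rx": 0,"ry": 0,"rz": 0},
    {"x": -3.9,"y": -3.2,"z": 0,"rx": 0,"ry": 0,"rz": 0},
    {"x": -3.9,"y": -3.2,"z": 0,"rx": 0,"ry": 0,"rz": 0},
    {"x": -3.9,"y": -3.2,"z": 0,"rx": 0,"ry": 0,"rz": 0},
    {"x": -3.9,"y": -3.2,"z": 0,"rx": 0,"ry": 0,"rz": 0},
    {"x": -3.9,"y": -3.2,"z": 0,"rx": 0,"ry": 0,"rz": 0}
  ]
}}

```text
time: 1.25
position: [0.3409, -0.2623, 0.2315]
tcp_rot: [0.81, -0.586, 0.0, 0.0]
force: [1.4, 0.7, 0.4]
grip_width: 0.0854
```

{"fn": "carry_out", "kwargs": {
  "targets": [
    {"x": -3.9,"y": -3.3,"z": 0,"rx": 0,"ry": 0,"rz": 0},
    {"x": -3.9,"y": -3.3,"z": 0,"rx": 0,"ry": 0,"rz": 0},
    {"x": -3.9,"y": -3.3,"z": 0,"rx": 0,"ry": 0,"rz": 0},
    {"x": -3.9,"y": -3.3,"z": 0,"rx": 0,"ry": 0,"rz": 0},
    {"x": -3.9,"y": -3.3,"z": 0,"rx": 0,"ry": 0,"rz": 0},
    {"x": -3.9,"y": -3.3,"z": 0,"rx": 0,"ry": 0,"rz": 0},
    {"x": -0.9,"y": -1.2,"z": 0,"rx": 0,"ry": 0,"rz": 0},
    {"x": 0,"y": 0,"z": 0,"rx": 0,"ry": 0,"rz": 0},
    {"x": 0,"y": 0,"z": 0,"rx": 0,"ry": 0,"rz": 0}
  ]
}}

```text
time: 2.38
position: [0.4635, 0.0307, 0.231]
tcp_rot: [0.809, -0.587, -0.0, 0.001]
force: [-0.4, -0.3, 0.3]
grip_width: 0.0856
```

```bash
python3 - <<'E'
from h import *
s=manip.read_state();print(s["time"],s["position"],s["tcp_rot"],s["joints"])
d=manip.snapshot("wrist");cv2.imwrite("pics/w2.png",d["image"][...,::-1])
np.savez("w2.npz",T=d["T_tool_cam"],f=[d["fx"],d["fy"],d["cx"],d["cy"]],p=s["position"],q=s["tcp_rot"])
E
```

```text
2.375 [0.46345662 0.03068693 0.23098564] [ 8.09303323e-01 -5.87390426e-01 -8.36182580e-05  7.82378513e-04] [ 0.37790236  0.08697251 -0.5661892   1.94700926  0.05277313  1.12292789
 -1.46516491]
```

View pics/w2.png

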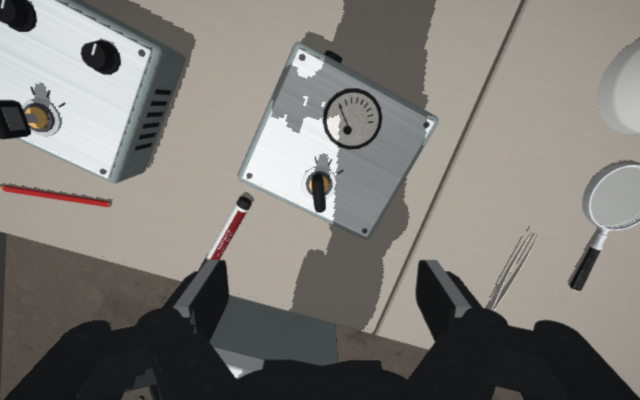

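View crop.

```bash
python3 - <<'E'
import cv2
a=cv2.imread("pics/w2.png")[30:245,230:450];cv2.imwrite("pics/c3.png",cv2.resize(a,None,fx=2.7,fy=2.7,interpolation=cv2.INTER_CUBIC))
a=cv2.imread("pics/w2.png")[145:225,280:370];cv2.imwrite("pics/c4.png",cv2.resize(a,None,fx=7,fy=7,interpolation=cv2.INTER_CUBIC))
E
```

```text
(no output)
```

View pics/c3.png

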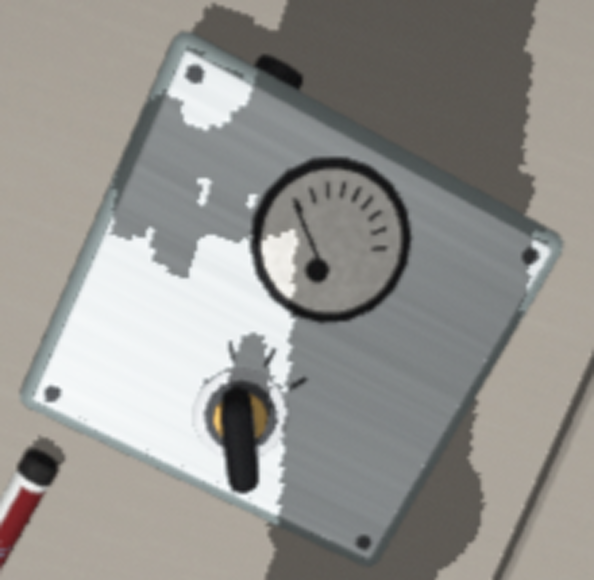

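View pics/c4.png

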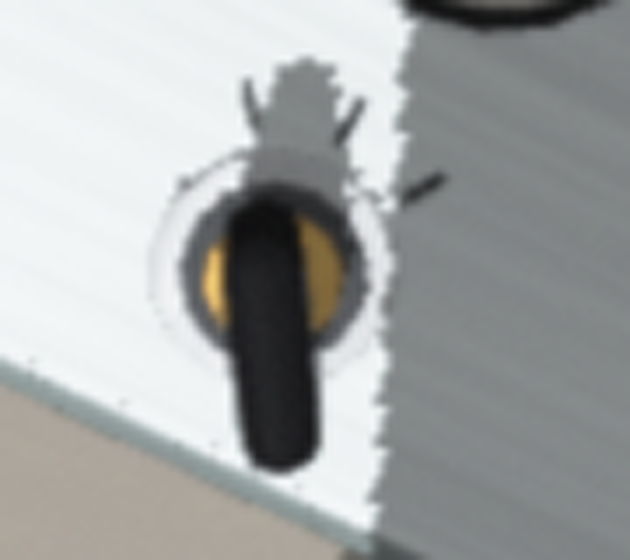

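```bash
cat >> h.py <<'E'
from scipy.spatial.transform import Rotation as Ro
def wplane(w,uv,z):
    fx,fy,cx,cy=w["f"];T=w["T"];R=Ro.from_quat(w["q"]).as_matrix()
    C=R@T[:3,3]+w["p"];r=R@T[:3,:3]@np.array([(uv[0]-cx)/fx,(uv[1]-cy)/fy,1])
    return C+r*(z-C[2])/r[2]
E
python3 - <<'E'
from h import *
w=np.load("w2.npz")
def g(p,z,f,u0,v0):return wplane(w,(u0+(p[0]+.5)/f-.5,v0+(p[1]+.5)/f-.5),z)
P=np.array([g(p,.07,2.7,230,30) for p in[(195,74),(530,257),(364,541),(53,394)]]);c=P.mean(0)
ax=(P[0]+P[1]-P[2]-P[3]);yaw=np.arctan2(ax[1],ax[0]);ay=P[0]+P[3]-P[1]-P[2];yaw2=np.arctan2(-ay[0],ay[1]);y=(yaw+yaw2)/2
print(P.round(4),c,np.degrees([yaw,yaw2]),np.linalg.norm(ax)/2,np.linalg.norm(ay)/2)
print("key",c[:2]-.035*np.array([np.cos(y),np.sin(y)]),"nut",g((272,270),.078,7,280,145))
a=g((265,197),.118,7,280,145);b=g((281,458),.118,7,280,145);print("bow",(a+b)/2,a-b,np.linalg.norm(a-b),np.degrees(np.arctan2(*(a-b)[[1,0]])))
R=Ro.from_quat(w["q"]).as_matrix();print(np.degrees(np.arctan2(R[1,0],R[0,0])))
E
```

```text
[[ 0.5662  0.0811  0.07  ]
 [ 0.5467 -0.044   0.07  ]
 [ 0.4317 -0.0263  0.07  ]
 [ 0.4504  0.0987  0.07  ]] [0.49875475 0.027373   0.07      ] [-8.70782331 -8.68530028] 0.1167865502203661 0.12645794156881165
key [0.46415715 0.03266506] nut [0.46570893 0.03366261 0.078     ]
bow [0.46832492 0.03394529 0.118     ] [0.02967944 0.01151618 0.        ] 0.031835381846724055 21.20718820538648
-71.94408068404942
```

{"fn": "carry_out", "kwargs": {
  "targets": [
    {"x": -0.2,"y": -0.15,"z": 0,"rx": 0,"ry": 0,"rz": -0.07},
    {"x": 0,"y": 0,"z": 2,"rx": 0,"ry": 0,"rz": 0},
    {"x": 0,"y": 0,"z": 3,"rx": 0,"ry": 0,"rz": 0},
    {"x": 0,"y": 0,"z": 3,"rx": 0,"ry": 0,"rz": 0},
    {"x": 0,"y": 0,"z": 2,"rx": 0,"ry": 0,"rz": 0},
    {"x": 0,"y": 0,"z": 0,"rx": 0,"ry": 0,"rz": 0},
    {"x": 0,"y": 0,"z": 0,"rx": 0,"ry": 0,"rz": 0}
  ]
}}

```text
time: 3.3
position: [0.4654, 0.0343, 0.1321]
tcp_rot: [0.83, -0.558, 0.001, -0.0]
force: [-0.8, -0.1, -1.0]
grip_width: 0.0855
```

```bash
python3 - <<'E'
from h import *
s=manip.read_state();print(s["time"],s["position"],Ro.from_quat(s["tcp_rot"]).as_matrix().round(3).tolist(),s["joints"])
d=manip.snapshot("wrist");cv2.imwrite("pics/w3.png",d["image"][...,::-1])
np.savez("w3.npz",T=d["T_tool_cam"],f=[d["fx"],d["fy"],d["cx"],d["cy"]],p=s["position"],q=s["tcp_rot"])
E
```

```text
3.3 [0.46535411 0.03431467 0.13208585] [[0.377, -0.926, 0.001], [-0.926, -0.377, -0.0], [0.001, -0.001, -1.0]] [ 0.34341177  0.21329536 -0.56896387  2.05980738  0.14632127  0.90533829
 -1.49010108]
```

View pics/w3.png

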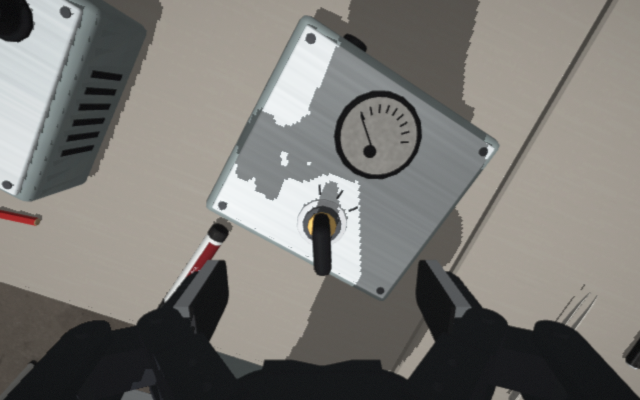

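{"fn": "carry_out", "kwargs": {
  "targets": [
    {"x": 0,"y": 0,"z": 1.5,"rx": 0,"ry": 0,"rz": 0},
    {"x": 0,"y": 0,"z": 2,"rx": 0,"ry": 0,"rz": 0},
    {"x": 0,"y": 0,"z": 1,"rx": 0,"ry": 0,"rz": 0},
    {"x": 0,"y": 0,"z": 0,"rx": 0,"ry": 0,"rz": 0},
    {"x": 0,"y": 0,"z": 0,"rx": 0,"ry": 0,"rz": 0}
  ]
}}

```text
time: 3.98
position: [0.4653, 0.0351, 0.0867]
tcp_rot: [0.83, -0.558, 0.0, -0.0]
force: [0.3, -0.6, 0.2]
grip_width: 0.0852
```

{"fn": "carry_out", "kwargs": {
  "targets": [
    {"x": 0,"y": 0,"z": 0,"rx": 0,"ry": 0,"rz": 0},
    {"x": 0,"y": 0,"z": 0,"rx": 0,"ry": 0,"rz": 0},
    {"x": 0,"y": 0,"z": 0,"rx": 0,"ry": 0,"rz": 0},
    {"x": 0,"y": 0,"z": 0,"rx": 0,"ry": 0,"rz": 0},
    {"x": 0,"y": 0,"z": 0,"rx": 0,"ry": 0,"rz": 0},
    {"x": 0,"y": 0,"z": 0,"rx": 0,"ry": 0,"rz": 0},
    {"x": 0,"y": 0,"z": 0,"rx": 0,"ry": 0,"rz": 0},
    {"x": 0,"y": 0,"z": 0,"rx": 0,"ry": 0,"rz": 0}
  ],
  "grip": 0.5,
  "grip_force": 50
}}

```text
time: 4.97
position: [0.465, 0.0345, 0.0865]
tcp_rot: [0.83, -0.558, 0.0, 0.0]
force: [-1.1, -4.1, 3.0]
grip_width: 0.0094
```

```bash
python3 - <<'E'
from h import *
s=manip.read_state();R=Ro.from_quat(s["tcp_rot"]).as_matrix();print(s["time"],s["position"],np.degrees(np.arctan2(R[1,0],R[0,0])),s["joints"],s["force"],s["wrist_torque"],s["grip_width"])
E
```

```text
4.975 [0.46502864 0.03449497 0.08647745] -67.78815251067968 [ 0.31679152  0.28426201 -0.55244388  2.10033308  0.20621452  0.80806702
 -1.54416848] [-1.05473486 -4.06714256  2.99547449] [-0.67698437  0.10118383  0.03262631] 0.009383642774220735
```

{"fn": "carry_out", "kwargs": {
  "targets": [
    {"x": 0.05,"y": 0,"z": 0,"rx": 0,"ry": 0,"rz": 0.08},
    {"x": 0,"y": 0,"z": 0,"rx": 0,"ry": 0,"rz": 0.14},
    {"x": 0,"y": 0,"z": 0,"rx": 0,"ry": 0,"rz": 0.14},
    {"x": 0,"y": 0,"z": 0,"rx": 0,"ry": 0,"rz": 0.1},
    {"x": 0,"y": 0,"z": 0,"rx": 0,"ry": 0,"rz": 0.0}
  ]
}}

```text
time: 5.6
position: [0.4651, 0.034, 0.0865]
tcp_rot: [-0.681, 0.732, -0.0, -0.0]
force: [-0.3, -4.2, 5.0]
grip_width: 0.0092
```

```bash
cat > st.py <<'E'
from h import *
s=manip.read_state();R=Ro.from_quat(s["tcp_rot"]).as_matrix();print(s["time"],s["position"].round(4),"bow",90+np.degrees(np.arctan2(R[1,0],R[0,0])),np.round(s["joints"],3),s["force"].round(1),s["wrist_torque"].round(2),s["grip_width"])
E
python3 st.py
```

```text
5.6 [0.4651 0.034  0.0865] bow -4.097509488363187 [ 0.244  0.274 -0.467  2.102  0.172  0.801 -1.97 ] [-0.3 -4.2  5. ] [-0.87  0.09 -0.01] 0.009154818741949301
```

{"fn": "carry_out", "kwargs": {
  "targets": [
    {"x": 0,"y": 0,"z": 0,"rx": 0,"ry": 0,"rz": 0.12},
    {"x": 0,"y": 0,"z": 0,"rx": 0,"ry": 0,"rz": 0.12},
    {"x": 0,"y": 0,"z": 0,"rx": 0,"ry": 0,"rz": 0.12},
    {"x": 0,"y": 0,"z": 0,"rx": 0,"ry": 0,"rz": 0.12},
    {"x": 0,"y": 0,"z": 0,"rx": 0,"ry": 0,"rz": 0.12},
    {"x": 0,"y": 0,"z": 0,"rx": 0,"ry": 0,"rz": 0.06},
    {"x": 0,"y": 0,"z": 0,"rx": 0,"ry": 0,"rz": 0}
  ]
}}

```text
time: 6.48
position: [0.4649, 0.0333, 0.0864]
tcp_rot: [-0.408, 0.913, -0.001, -0.001]
force: [-1.2, -5.7, 5.5]
grip_width: 0.0092
```

```bash
python3 st.py
```

```text
6.475 [0.4649 0.0333 0.0864] bow -41.84001130789349 [ 0.143  0.262 -0.35   2.105  0.128  0.795 -2.587] [-1.2 -5.7  5.5] [-1.27  0.21  0.21] 0.009203557177839695
```

{"fn": "carry_out", "kwargs": {
  "targets": [
    {"x": 0,"y": 0,"z": 0,"rx": 0,"ry": 0,"rz": 0.04},
    {"x": 0,"y": 0,"z": 0,"rx": 0,"ry": 0,"rz": 0.03},
    {"x": 0,"y": 0,"z": 0,"rx": 0,"ry": 0,"rz": 0}
  ]
}}

```text
time: 6.85
position: [0.4649, 0.0332, 0.0865]
tcp_rot: [-0.377, 0.926, -0.001, -0.001]
force: [-1.1, -5.3, 6.4]
grip_width: 0.0095
```

```bash
python3 st.py
```

```text
6.85 [0.4649 0.0332 0.0865] bow -45.6643251307336 [ 0.133  0.261 -0.339  2.105  0.124  0.794 -2.651] [-1.1 -5.3  6.4] [-1.26  0.28  0.75] 0.00950268495294078
```

{"fn": "carry_out", "kwargs": {
  "targets": [
    {"x": 0,"y": 0,"z": 0,"rx": 0,"ry": 0,"rz": 0},
    {"x": 0,"y": 0,"z": 0,"rx": 0,"ry": 0,"rz": 0},
    {"x": 0,"y": 0,"z": 0,"rx": 0,"ry": 0,"rz": 0},
    {"x": 0,"y": 0,"z": 0,"rx": 0,"ry": 0,"rz": 0},
    {"x": 0,"y": 0,"z": 0,"rx": 0,"ry": 0,"rz": 0},
    {"x": 0,"y": 0,"z": 0,"rx": 0,"ry": 0,"rz": 0},
    {"x": 0,"y": 0,"z": 0,"rx": 0,"ry": 0,"rz": 0},
    {"x": 0,"y": 0,"z": 0,"rx": 0,"ry": 0,"rz": 0}
  ]
}}

```text
time: 7.85
position: [0.4649, 0.0332, 0.0865]
tcp_rot: [-0.377, 0.926, -0.001, -0.001]
force: [-0.6, -6.0, 5.7]
grip_width: 0.0095
```

```bash
python3 st.py;python3 -c "
from h import *
for n in ('scene','wrist'):cv2.imwrite('pics/%s4.png'%n,manip.snapshot(n)['image'][...,::-1])"
```

```text
7.85 [0.4649 0.0332 0.0865] bow -45.660132289359154 [ 0.133  0.261 -0.339  2.105  0.124  0.794 -2.65 ] [-0.6 -6.   5.7] [-1.3   0.28  0.82] 0.009450634322541668
```

View pics/wrist4.png

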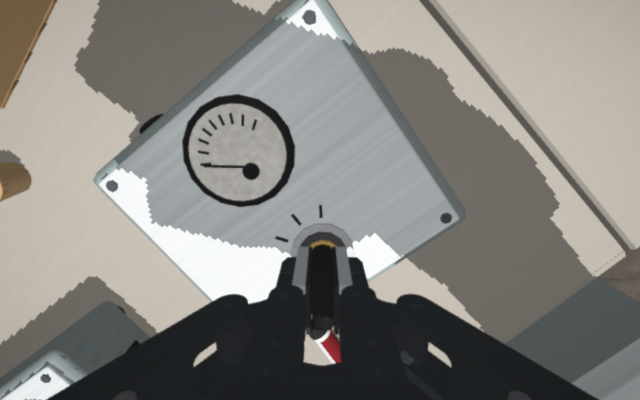

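{"fn": "carry_out", "kwargs": {
  "targets": [
    {"x": 0,"y": 0,"z": 0,"rx": 0,"ry": 0,"rz": 0},
    {"x": 0,"y": 0,"z": 0,"rx": 0,"ry": 0,"rz": 0},
    {"x": 0,"y": 0,"z": 0,"rx": 0,"ry": 0,"rz": 0},
    {"x": 0,"y": 0,"z": 0,"rx": 0,"ry": 0,"rz": 0}
  ],
  "grip": 1.3
}}

```text
time: 8.45
position: [0.4648, 0.0334, 0.0862]
tcp_rot: [-0.376, 0.927, -0.001, -0.001]
force: [0.1, -5.2, 4.2]
grip_width: 0.0131
```

```bash
python3 st.py
```

```text
8.45 [0.4648 0.0334 0.0862] bow -45.83956090331375 [ 0.133  0.262 -0.338  2.105  0.123  0.794 -2.652] [ 0.1 -5.2  4.2] [-1.07  0.14  0.18] 0.013114457740188776
```

Torque is now just the spring, with the bow resting on the loose pads. I'll turn back so the spring brings the key to run gently.

{"fn": "carry_out", "kwargs": {
  "targets": [
    {"x": 0,"y": 0,"z": 0,"rx": 0,"ry": 0,"rz": -0.08},
    {"x": 0,"y": 0,"z": 0,"rx": 0,"ry": 0,"rz": -0.1},
    {"x": 0,"y": 0,"z": 0,"rx": 0,"ry": 0,"rz": -0.1},
    {"x": 0,"y": 0,"z": 0,"rx": 0,"ry": 0,"rz": -0.1},
    {"x": 0,"y": 0,"z": 0,"rx": 0,"ry": 0,"rz": -0.1},
    {"x": 0,"y": 0,"z": 0,"rx": 0,"ry": 0,"rz": -0.1},
    {"x": 0,"y": 0,"z": 0,"rx": 0,"ry": 0,"rz": -0.04},
    {"x": 0,"y": 0,"z": 0,"rx": 0,"ry": 0,"rz": 0}
  ]
}}

```text
time: 9.45
position: [0.4647, 0.035, 0.086]
tcp_rot: [-0.64, 0.768, 0.0, -0.0]
force: [-0.3, 0.1, 0.5]
grip_width: 0.0129
```

```bash
python3 st.py;python3 -c "
from h import *
for n in ('wrist',):cv2.imwrite('pics/%s5.png'%n,manip.snapshot(n)['image'][...,::-1])"
```

```text
9.45 [0.4647 0.035  0.086 ] bow -10.428662155907702 [ 0.227  0.272 -0.448  2.103  0.162  0.799 -2.073] [-0.3  0.1  0.5] [-0.19  0.07  0.01] 0.012933545988288008
```

View pics/wrist5.png

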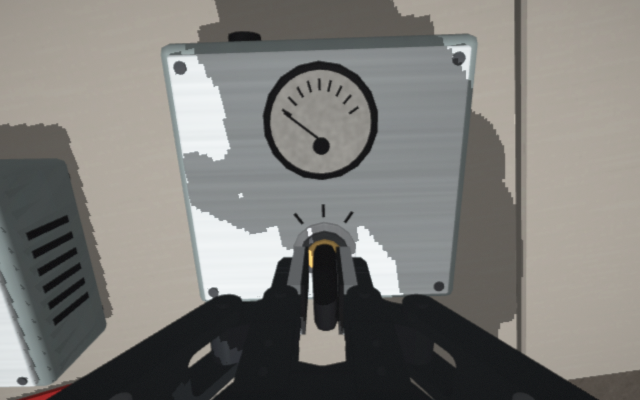

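The force and torque are near zero and the bow (about (323,290)) is along the box axis at the middle mark, so it's at run. Now I'll open fully and rise.

{"fn": "carry_out", "kwargs": {
  "targets": [
    {"x": 0,"y": 0,"z": 0,"rx": 0,"ry": 0,"rz": 0},
    {"x": 0,"y": 0,"z": 0,"rx": 0,"ry": 0,"rz": 0},
    {"x": 0,"y": 0,"z": 0,"rx": 0,"ry": 0,"rz": 0},
    {"x": 0,"y": 0,"z": 0,"rx": 0,"ry": 0,"rz": 0},
    {"x": 0,"y": 0,"z": 0,"rx": 0,"ry": 0,"rz": 0},
    {"x": 0,"y": 0,"z": -1.5,"rx": 0,"ry": 0,"rz": 0},
    {"x": 0,"y": 0,"z": -3,"rx": 0,"ry": 0,"rz": 0},
    {"x": 0,"y": 0,"z": -3,"rx": 0,"ry": 0,"rz": 0},
    {"x": 0,"y": 0,"z": -3,"rx": 0,"ry": 0,"rz": 0},
    {"x": 0,"y": 0,"z": -1.5,"rx": 0,"ry": 0,"rz": 0},
    {"x": 0,"y": 0,"z": 0,"rx": 0,"ry": 0,"rz": 0},
    {"x": 0,"y": 0,"z": 0,"rx": 0,"ry": 0,"rz": 0}
  ],
  "grip": 8.5
}}

```text
time: 11.0
position: [0.4642, 0.0344, 0.2053]
tcp_rot: [-0.64, 0.768, 0.001, -0.001]
force: [0.3, 0.3, -0.3]
grip_width: 0.085
```

```bash
python3 st.py;python3 - <<'E'
from h import *
w=manip.snapshot('wrist')['image'][...,::-1];s=manip.snapshot('side')['image'][...,::-1]
cv2.imwrite('pics/w6.png',w);cv2.imwrite('pics/s6.png',s)
E
```

```text
11.0 [0.4642 0.0344 0.2053] bow -10.4357095104196 [ 0.271  0.11  -0.467  1.98   0.056  1.066 -1.974] [ 0.3  0.3 -0.3] [ 0.02 -0.01  0.01] 0.08499370356472867
```

View pics/w6.png

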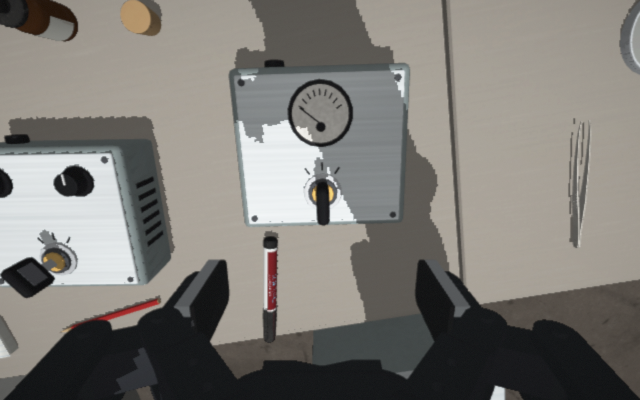

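View pics/s6.png

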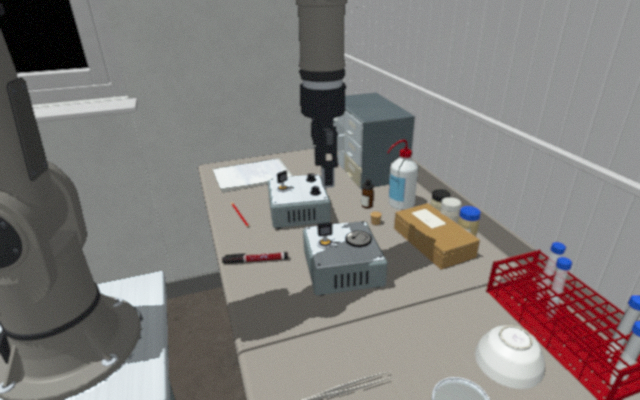

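```bash
python3 - <<'E'
import cv2
a=cv2.imread("pics/w6.png")[150:235,280:370];cv2.imwrite("pics/c6.png",cv2.resize(a,None,fx=6.5,fy=6.5,interpolation=cv2.INTER_CUBIC))
E
```

```text
(no output)
```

View pics/c6.png

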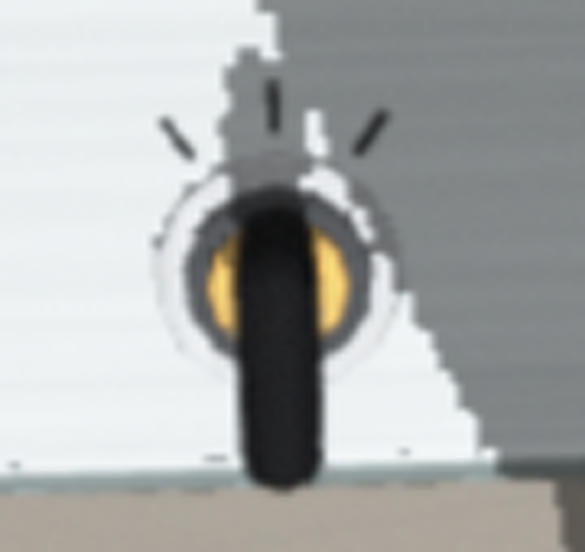

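The bow lines up with the middle (run) mark, the heater key is untouched, and the gripper is clear, so I'm handing in.

```bash
python3 -c "
from rig import manip
print(manip.close_job())"
```

```text
the job is handed in; nothing more can be done
None
```

I started the lamp supply and handed the job in at about 11 s; no verdict was reported.

- **Turn and hold:** I gripped the lamp key, turned it clockwise past run to the start stop, and held it there for about 1 s. The wrist torque rose from 0.21 to 0.75–0.8 N m at the stop, and the bow pointed at the start mark.
- **Release:** I opened the fingers to 13 mm and turned the gripper back, so the key's spring carried it back to run within the loose pads. I did it this way so it would not snap back and knock the key out of run. Force and torque there were close to zero. I then opened fully and rose clear.
- **Last checks:** The final close-up shows the bow along the run mark, to within about 1°. The gripper was about 9 cm above the key and touching nothing. The heater box's key was never touched.
- **Disagreements:** The scene, side and wrist cameras put the key up to 4 mm apart in y. I used a position in between, and the grasp held, with a steady side force of 4–6 N. The first move call was refused for its format before anything moved.

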